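# Turn the bottle carousel to the wash bottle

## Task

Turn the bottle carousel until the wash bottle, the one with the bent spout, stands squarely at the front, in the middle of the open low-lipped side of the spill tray. Push the carousel round by its scalloped rim with the fingertips, gently, without gripping it, flinging it round or touching any bottle, and leave it at rest there with all the bottles standing in their rings. Do not disturb the beaker, tip box and tube rack on the bench.

Things in the scene. Friction and masses are not known exactly. Their poses are not given: they have to be found in the camera images.
- tray: Grey plastic spill tray fixed to the bench, 360 mm deep (its x) by 370 mm wide (its y). Origin on the bench at its centre, right under the carousel's axis; its own -x axis points out of its open front. Back and both sides have walls 45 mm high, 4 mm thick; the front has only a lip 10 mm high; the floor is 4 mm thick.
- carousel: Low round foot of the carousel, 190 mm across, fixed at the tray's centre; origin at the centre of its underside on the tray floor. It does not turn. The platter turns about the vertical line through this origin, either way without stops, on a slightly stiff bearing: about 0.5 N at the rim moves it and it stops almost at once when let go.
- platter: White round platter of the carousel, 300 mm across its lobes; it turns. Origin on its axis at its underside, 22 mm above the bench; 24 mm thick, so its rim is free from 22 to 46 mm above the bench. Five bottle rings (16 mm high, 60 mm across) stand on it, centred 68 mm from the axis, at 180, 252, 324, 36 and 108 degrees from its own x axis.
- rim_hollow (a point): Bottom of one hollow of the platter's scalloped rim, 136 mm from the axis on its own +x side, 34 mm above the bench; turns with it. Ten equal hollows, one every 36 degrees, about 40 mm wide at the bottom, take a fingertip that pushes sideways on a lobe. The ten lobes midway between are upright cylinders of radius 22 mm centred 128 mm from the axis, reaching out to 150 mm.
- wash_bottle: White wash bottle, the only one with a bent spout: body 50 mm across, grey cap to 112 mm, thin spout tube rising to 154 mm and bending out 59 mm sideways, roughly over the carousel's middle. Loose in the ring at 180 degrees of the platter (its own -x side), 2 mm play. Origin at the centre of its underside, 46 mm above the bench; z up.
- tall_bottle: White bottle with grey screw cap, 50 mm across, 121 mm tall, loose in another ring of the platter. Origin at the centre of its underside.
- jar: White wide-mouth jar with grey lid, 50 mm across, 80 mm tall, loose in another ring. Origin at the centre of its underside.
- short_bottle: White bottle with grey screw cap, 50 mm across, 96 mm tall, loose in another ring. Origin at the centre of its underside.
- dropper_bottle: White bottle with a straight conical tip, 50 mm across, 118 mm tall, loose in another ring. Origin at the centre of its underside.
- beaker: Empty glass beaker, 72 mm across, 95 mm tall, loose on the bench to the left of the tray's front (on its +y side). Origin at the centre of its underside.
- tip_box: Closed pipette-tip box, 85 by 122 mm, 64 mm tall, loose on the bench to the right of the tray (-y side). Origin at the centre of its underside.
- tube_rack: White tube rack with capped tubes, 70 by 160 mm, 100 mm tall, loose on the bench to the left of the tray (+y side). Origin at the centre of its underside.
Not all that is in view belongs to the job. What is shaped like the dropper_bottle but orange or yellow is not meant.

How it is judged:
By the outcome, as a careful person would: the job done as asked, in the order asked, and still so for the second after the job is handed in, with the robot touching nothing.
It also fails if it takes over 72 s, if anything falls off the work surface, if the arm or the gripper's body presses on something with over 40 N, if the wrist force passes 120 N, or if a joint passes its speed limit or range.

## Robot

A 7-joint arm with a two-finger parallel gripper is mounted at the origin on the work surface. World frame = base frame: x ahead of the robot, y to its left, z up, the work surface at z = 0. Lengths are in m, angles in rad, forces in N, time in s.
With the tool pointing down it reaches from about 0.425 to 0.975 m from the base axis. Payload 16.7 kg.
Tool frame: the origin (TCP) lies midway between the tips of the shut fingers; the grasp point (between the pads) lies pinch_z behind it (pinch_z is the distance from the TCP to the grasp point, in m); z points along the fingers, x is the direction in which the jaws open and shut, and the axes are right-handed (so a half turn about z gives the same grasp; the last joint's range is limited). The gripper opens to 85 mm and grips with 20 to 120 N. Pads are 22 mm wide; open, the fingers measure 114 mm over their backs; the gripper's body (76 mm by 85 mm) begins 54 mm behind the grasp point. The pads swing forward as they close: fully open they stand 13 mm farther back than shut.
Start: joints at [-1.252, 0.426, 0.074, 1.606, -0.034, 1.111, -0.067], TCP at [0.305, 0.602, 0.231] pointing down, gripper open.
Joint ranges: [-2.85, 2.85], [-0.5, 2.14], [-1.23, 1.37], [0.21, 2.46], [-1.02, 4.16], [0.16, 2.05], [-2.73, 2.73]. Speed limits (rad/s): [1.89, 1.89, 2.39, 2.39, 3.01, 3.01, 3.01].

## Interface

Orientations are given as a unit quaternion [w, x, y, z].
In Python, from station import observe, capture, get_calibration, finish_job, boxes_of, outline_of, pinch_z gives the robot as it stands.
- The arm moves only by the shell command python3 -m handwheel 'ROWS' [FORCE]. ROWS is JSON, a list of rows, each a list of 3 entries, a list of its own where there are three numbers: the shift along the world's x, y, z in m, then the turn about the world's z in degrees, then the opening in per cent of the stroke, from 0 (shut) to 100 (fully open). A call has 1 to 20 rows; each row shifts and turns the pose as measured when the row begins; what a row does not reach is not made up. A row lasts 1/10 s, in which the tool goes at most 50 mm and 8.59 degrees, less where a joint would pass 70% of its speed; a pose out of reach is approached as far as the arm can. A call is refused whole if a number of a shift passes 0.05 or a number of a turn 8.59, either way. A call with a gripper value outside its range is refused whole. The fingers move at their own pace and stop on an object; FORCE is the grip in N (left out, the last holds). Time passes only in rows, so rows that do not move let the fingers close. It gives the time, the measured TCP pose, the force and the opening at its end, in the units of the state.
- observe(): the state, without advancing time (a new reading comes with each control period).
- capture(name): name is "scene" or "side" or "wrist"; returns (picture, depth): 384x512x3 uint8, red, green, blue; 384x512 float32, m along the optical axis (not along the pixel's ray), 0 where there is no reading.
- get_calibration(name): a dict with "intrinsics" (3x3 intrinsics, pixels), "extrinsics" (4x4, takes a point from camera to world coordinates). Camera axes: x right, y down, z forward; pixel columns grow to the right and rows downward; lengths in m; the calibration is good to about 2 mm. A picture is of the moment at which its call begins: read the wrist's pose just before it. get_calibration takes no time and is no camera call; for the wrist camera it gives the pose at the moment of the call.
- finish_job(): hands the job in, once; it reports no verdict.
Trained networks look in the newest picture that a camera, given by its name, has taken for a name from the list of things; names that differ only in an ending like _2 or _b are one class to them, and where a whole thing is asked for, a point or a joint stands for the part that bears it (a point fixed in the world has none). Each returns a list of dicts, best first, with "conf" (0 to 1); they miss things now and then, are a little off and sometimes report something else, mostly with a low value. They report only what shows in the picture. A call takes as long as a camera call. They do not tell look-alikes from the thing itself.
- boxes_of(camera, label): "box" ([centre column, centre row, width, height] in pixels, round what is visible of it).
- outline_of(camera, label): "mask" (384x512 bool, what is visible of it) and "box" ([centre column, centre row, width, height] in pixels, round what is visible of it).
The state is a dict: "clock": time; "qpos": joint angles; "dq": joint speeds; "effort": joint torques, N m; "position": TCP position; "eef_rot": TCP orientation; "contact_force": force on the tool from outside, world axes, zero at the start; "moment": the same for the moment, N m; "gripper_width": finger opening in m.
Only numpy, scipy, OpenCV 4.12 (cv2) and the standard library are available. Lean on these libraries where they do the work, as an engineer would, in place of code of your own. Each camera call takes 0.05 s, during which the arm holds its last target. There are 200 camera calls.

## Working session

There is one attempt and no reset: what is moved stays moved. The work goes in short steps, Python scripts to look and compute and a shell command to move; the robot and the scene stay as the last step left them, time stands still between calls to the robot, and variables do not carry over. Pictures are saved under pics/ and viewed, about 8 in all and at most 12, crops included, and the job is handed in when it is done.

```bash
mkdir -p pics; ls; cat > h.py <<'E'
import numpy as np, cv2
from station import *
def cloud(cam,depth,cal):
    K=cal["intrinsics"];T=np.array(cal["extrinsics"]);K=np.array(K)
    v,u=np.mgrid[:384,:512]
    p=np.stack([(u-K[0,2])/K[0,0]*depth,(v-K[1,2])/K[1,1]*depth,depth],-1)
    w=p@T[:3,:3].T+T[:3,3]
    w[depth<=0]=np.nan
    return w
def shot(cam,fn=None):
    cal=get_calibration(cam);p,d=capture(cam)
    if fn: cv2.imwrite("pics/"+fn,p[:,:,::-1])
    return p,cloud(cam,d,cal)
E
python3 - <<'E'
from h import *
o=observe();print({k:np.round(v,3).tolist() for k,v in o.items()},pinch_z)
ims=[]
for c in ["scene","side"]:
    p,w=shot(c); ims.append(p)
    print(c,np.round(np.array(get_calibration(c)["extrinsics"])[:3,3],3))
    np.save(c+".npy",w)
    for n in ["tray","carousel","platter","wash_bottle","tall_bottle","jar","short_bottle","dropper_bottle","beaker","tip_box","tube_rack"]:
        r=outline_of(c,n)
        for x in r[:2]:
            q=w[x["mask"]]; 
            print(n,round(x["conf"],2),np.round(x["box"]),np.round(np.nanmedian(q,0),3),np.round(np.nanpercentile(q,2,axis=0),3),np.round(np.nanpercentile(q,98,axis=0),3))
cv2.imwrite("pics/a.png",cv2.resize(np.vstack(ims),None,fx=.78,fy=.78)[:,:,::-1])
E
```

```text
pics
{'clock': 0.0, 'qpos': [-1.252, 0.427, 0.074, 1.607, -0.034, 1.111, -0.067], 'dq': [-0.0, 0.0, 0.004, -0.0, -0.001, -0.001, 0.0], 'effort': [-0.002, -94.982, 3.76, -46.353, 0.019, 0.01, -0.0], 'position': [0.305, 0.602, 0.231], 'eef_rot': [0.0, 0.852, 0.524, -0.001], 'contact_force': [-1.146, -0.451, 0.014], 'moment': [0.013, 0.02, -0.058], 'gripper_width': 0.085} 0.0187
scene [ 0.917 -0.67   0.999]
tray 0.67 [269. 208. 144. 120.] [0.659 0.004 0.005] [ 0.414 -0.139 -0.001] [0.814 0.285 0.046]
carousel 0.57 [274. 204. 100.  80.] [0.62  0.021 0.045] [ 0.478 -0.066  0.027] [0.742 0.187 0.062]
platter 0.6 [273. 202. 100.  83.] [0.621 0.022 0.045] [ 0.477 -0.067  0.024] [0.744 0.191 0.063]
wash_bottle 0.93 [282. 194.  20.  42.] [0.663 0.016 0.127] [0.625 0.003 0.06 ] [0.684 0.12  0.197]
tall_bottle 0.88 [251. 176.  20.  37.] [0.545 0.064 0.131] [0.521 0.051 0.062] [0.565 0.087 0.167]
jar 0.55 [275. 170.  17.  26.] [0.597 0.126 0.119] [0.537 0.113 0.043] [0.616 0.199 0.128]
short_bottle 0.86 [256. 200.  19.  30.] [ 0.589 -0.004  0.112] [ 0.564 -0.015  0.059] [0.607 0.024 0.143]
short_
[... 1304 characters left out ...]
]
jar 0.64 [248. 174.  15.  24.] [0.59  0.132 0.125] [0.564 0.112 0.078] [0.611 0.16  0.131]
short_bottle 0.82 [276. 198.  18.  32.] [ 0.569 -0.003  0.11 ] [ 0.554 -0.016  0.061] [0.596 0.024 0.145]
dropper_bottle 0.96 [180. 227.  19.  29.] [0.316 0.13  0.061] [0.298 0.119 0.007] [0.338 0.154 0.108]
dropper_bottle 0.77 [277. 167.  19.  27.] [0.653 0.097 0.108] [0.638 0.083 0.063] [0.678 0.12  0.156]
beaker 0.78 [176. 174.  24.  33.] [0.446 0.324 0.063] [ 0.415  0.298 -0.001] [0.517 0.433 0.098]
tip_box 0.57 [337. 285.  52.  54.] [ 0.526 -0.288  0.063] [ 0.487 -0.346  0.003] [ 0.587 -0.22   0.069]
tube_rack 0.72 [218. 140.  50.  42.] [0.628 0.387 0.053] [0.577 0.317 0.003] [0.691 0.468 0.102]
```

View pics/a.png

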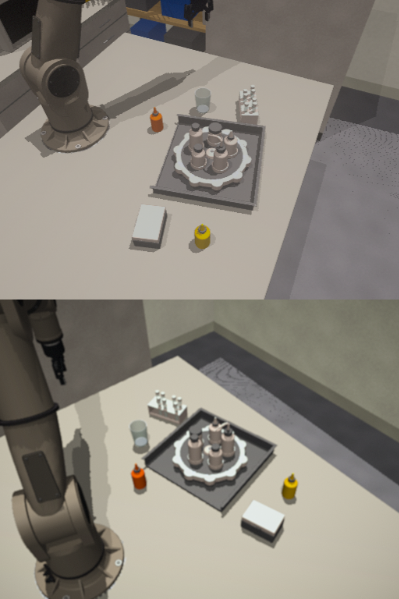

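The wash bottle (bent spout) is near (0.66, 0.02). The orange bottle (0.32, 0.13) and yellow bottle (0.72, -0.25) standing on the bench are look-alikes of the dropper bottle. Next I'll fit the tray pose and the platter angle.

```bash
cat > fit.py <<'E'
from h import *
from scipy.optimize import least_squares
def tray(W):
    p=W[(W[:,2]>.041)&(W[:,2]<.050)]; c=np.array([.61,.065])
    r=np.hypot(*(p[:,:2]-c).T); p=p[(r>.165)&(r<.29)]
    def res(s):
        d=p[:,:2]-s[:2];C,S=np.cos(s[2]),np.sin(s[2]);x=d[:,0]*C+d[:,1]*S;y=-d[:,0]*S+d[:,1]*C
        return np.clip(np.min(np.abs([x-.178,y-.183,y+.183]),0),0,.03)
    best=min((least_squares(res,[.61,.065,a],loss="soft_l1",f_scale=.003) for a in np.radians([-30,-20,-10,0,10,20,30])),key=lambda r:r.cost)
    return best.x,np.median(res(best.x)),len(p)
def phase(W,c):
    """platter lobe phase (deg mod 36; hollows at this angle)"""
    p=W[(W[:,2]>.041)&(W[:,2]<.050)];d=p[:,:2]-c;r=np.hypot(*d.T);th=np.arctan2(d[:,1],d[:,0])
    k=(r>.140)&(r<.152); z=np.exp(10j*th[k]).mean()
    return (np.degrees(np.angle(z))/10+18)%36,abs(z),k.sum()
def bottle(W,c,ang0=None,zr=(.066,.120)):
    """circle-fit of bottles: phase (deg mod 72)"""
    p=W[(W[:,2]>zr[0])&(W[:,2]<zr[1])];d=p[:,:2]-c;d=d[np.hypot(*d.T)<.10]
    def res(a):
        t=np.radians(a[0]+72*np.arange(5));C=.068*np.c_[np.cos(t),np.sin(t)]
        return np.clip(np.abs(np.min(np.hypot(*(d[:,None]-C[None]).transpose(2,0,1)),1)-.025),0,.015)
    best=min((least_squares(res,[a],loss="soft_l1",f_scale=.003) for a in range(0,72,8)),key=lambda r:r.cost)
    return best.x[0]%72,np.median(res(best.x)),len(d)
E
python3 - <<'E'
from fit import *
ws={c:np.load(c+".npy").reshape(-1,3) for c in ["scene","side"]}
ws={c:w[~np.isnan(w[:,0])] for c,w in ws.items()}
ws["both"]=np.vstack(list(ws.values()))
for c,w in ws.items():
    t=tray(w);print(c,"tray",np.round(t[0],4),np.degrees(t[0][2]),t[1:])
    print("phase",phase(w,t[0][:2]),"bottles",bottle(w,t[0][:2]))
E
```

```text
scene tray [0.6121 0.0716 0.2309] 13.229778351775762 (np.float64(0.0035362875912434144), 1341)
phase (np.float64(31.783914264633534), np.float64(0.8044282359745872), np.int64(224)) bottles (np.float64(31.70449503242527), np.float64(0.003221473806746235), 1017)
side tray [0.6077 0.0721 0.231 ] 13.236970685019646 (np.float64(0.003714064084666152), 1134)
phase (np.float64(31.710345383982947), np.float64(0.7457590962622371), np.int64(206)) bottles (np.float64(31.49876685718905), np.float64(0.0017541774046400602), 990)
both tray [0.6103 0.0719 0.2309] 13.226997123085086 (np.float64(0.0037318981761461922), 2475)
phase (np.float64(31.746206439314484), np.float64(0.7138521915453275), np.int64(449)) bottles (np.float64(31.256655521571105), np.float64(0.002606302996693746), 2007)
```

```bash
python3 - <<'E'
from fit import *
ws={c:np.load(c+".npy").reshape(-1,3) for c in ["scene","side"]}
ws={c:w[~np.isnan(w[:,0])] for c,w in ws.items()}
ws["both"]=np.vstack(list(ws.values()))
for c,w in ws.items():
    p=w[(w[:,2]>.066)&(w[:,2]<.125)][:,:2];p=p[np.hypot(*(p-[.61,.066]).T)<.105]
    def res(s):
        t=np.radians(s[2]+72*np.arange(5));C=s[:2]+.068*np.c_[np.cos(t),np.sin(t)]
        return np.clip(np.abs(np.min(np.hypot(*(p[:,None]-C[None]).transpose(2,0,1)),1)-.025),0,.015)
    b=least_squares(res,[.61,.066,31.6],x_scale=[.01,.01,10],loss="soft_l1",f_scale=.003);print(c,"bottle ctr",b.x.round(4),np.median(res(b.x)))
    # platter top: hull of points at z~46 within r<.156
    q=w[(w[:,2]>.040)&(w[:,2]<.052)][:,:2];q=q[np.hypot(*(q-[.61,.066]).T)<.163]
    (cx,cy),R=cv2.minEnclosingCircle(q.astype(np.float32));print("platter circle",round(cx,4),round(cy,4),R,phase(w,np.array([cx,cy])))
    # wall points and rect
    q=w[(w[:,2]>.041)&(w[:,2]<.050)][:,:2];r=np.hypot(*(q-[.61,.066]).T);q=q[(r>.17)&(r<.29)]
    (rc,sz,an)=cv2.minAreaRect(q.astype(np.float32));print("wall rect",rc,sz,an)
    f=w[(w[:,2]>.006)&(w[:,2]<.05)][:,:2]
    r=np.hypot(*(f-[.61,.066]).T);f=f[(r<.262)];(rc,sz,an)=cv2.minAreaRect(f.astype(np.float32));print("all rect",np.round(rc,4),sz,an)
E
```

```text
scene bottle ctr [ 0.6075  0.0739 31.6911] 0.0011691420727936493
platter circle 0.6089 0.074 0.15139897167682648 (np.float64(31.652674475854997), np.float64(0.8040146752306405), np.int64(255))
wall rect (0.5982711315155029, 0.09309296309947968) (0.45575419068336487, 0.5188688635826111) 27.691120147705078
all rect [0.6187 0.0904] (0.4178653061389923, 0.4306400418281555) 15.692239761352539
side bottle ctr [ 0.6061  0.0735 31.7133] 0.001347264394220657
platter circle 0.606 0.0721 0.15133194625377655 (np.float64(31.747675641786127), np.float64(0.765169498654985), np.int64(197))
wall rect (0.5644145011901855, 0.0980033427476883) (0.45282989740371704, 0.45555391907691956) 13.166084289550781
all rect [0.6102 0.0678] (0.5067142248153687, 0.5086899995803833) 41.65910720825195
both bottle ctr [ 0.6067  0.0736 31.6582] 0.0013426836891552822
platter circle 0.6069 0.0719 0.15210594236850739 (np.float64(31.82068805992585), np.float64(0.788641925206227), np.int64(443))
wall rect (0.5979018211364746, 0.09247079491615295) (0.45590412616729736, 0.5196611881256104) 27.429040908813477
all rect [0.6102 0.0678] (0.5067142248153687, 0.5086899995803833) 41.65910720825195
```

Carousel axis is at about (0.607, 0.073), the tray is yawed 13.2°, and the wash bottle is at -40.3°. The target is -166.8°, so it needs -126.5° (clockwise). My plan is two strokes of about 63° across the open front, using hollows that lie between bottles, with the fingers shut and jaws radial.

```bash
python3 -m handwheel '[[[0,0,0.05],0,0],[[0.013,-0.047,0],-4.8,0],[[0.013,-0.047,0],-4.8,0],[[0.013,-0.047,0],-4.8,0],[[0.013,-0.047,0],-4.8,0],[[0.013,-0.047,0],-4.8,0],[[0.013,-0.047,0],-4.8,0],[[0.013,-0.047,0],-4.8,0],[[0.013,-0.047,0],-4.8,0],[[0.013,-0.047,0],-4.8,0],[[0.013,-0.047,0],-4.8,0],[[0.013,-0.047,0],-4.8,0],[[0.013,-0.047,0],-4.8,0],[[0,0,0],0,0]]' 20
python3 -c "
from h import *;from scipy.spatial.transform import Rotation as R
o=observe();q=o['eef_rot'];print(np.round(o['position'],4),np.degrees(np.arctan2(*R.from_quat([*q[1:],q[0]]).as_matrix()[[1,0],0])),np.round(o['qpos'],2))
shot('wrist','w1.png')"
```

```text
clock: 2.6
position: [0.4588, 0.0236, 0.2846]
eef_rot: [-0.004, 1.0, 0.028, 0.004]
contact_force: [-0.2, 2.0, 0.8]
gripper_width: 0.0002
[0.4588 0.0236 0.2846] 3.2510389650545357 [-0.75 -0.02  0.57  2.03  0.    1.11 -0.13]
```

View pics/w1.png

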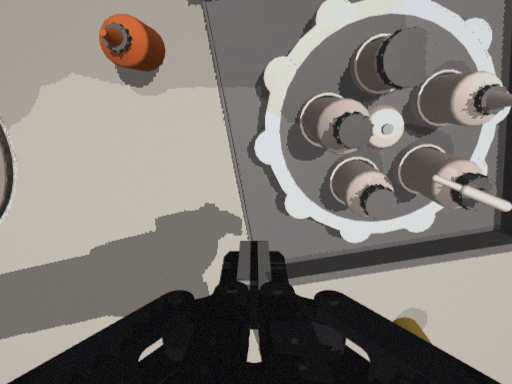

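The shut fingers stand left-front of the rim. The hollow I want lies between lobes (298,205) and (270,148), at about -147°, which matches the fit. Next is descending into that hollow, stopping just above the rim first.

```bash
python3 -m handwheel '[[[0.007,-0.016,-0.04],-1.5,0],[[0.007,-0.016,-0.04],-1.5,0],[[0,0,-0.04],0,0],[[0,0,-0.04],0,0],[[0,0,-0.04],0,0],[[0,0,0],0,0],[[0,0,0],0,0]]'
python3 -c "
from h import *
p,w=shot('scene');side=shot('side')[0]
cv2.imwrite('pics/c1.png',cv2.resize(np.hstack([p[110:280,180:360],side[110:280,180:360]]),None,fx=2.2,fy=2.2)[:,:,::-1])"
```

```text
clock: 3.35
position: [0.4738, -0.0009, 0.0803]
eef_rot: [-0.006, 1.0, 0.009, 0.006]
contact_force: [0.4, -0.1, 0.2]
gripper_width: -0.0002
```

View pics/c1.png

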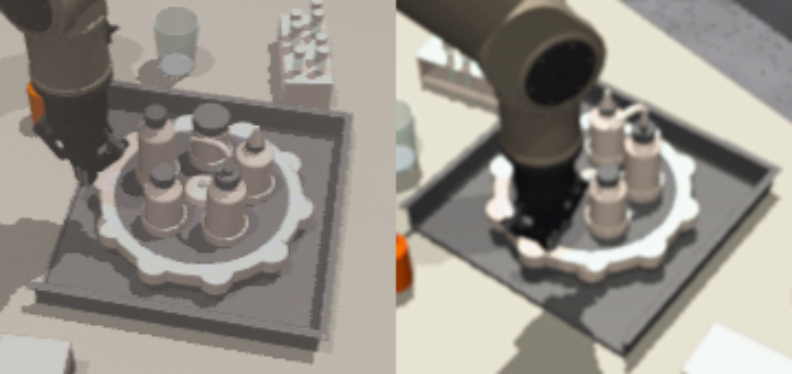

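```bash
python3 -m handwheel '[[[0,-0.005,0],0,0],[[0,-0.004,0],0,0],[[0,0,-0.02],0,0],[[0,0,-0.02],0,0],[[0,0,-0.012],0,0],[[0,0,0],0,0]]'
```

```text
clock: 4.05
position: [0.4796, -0.0094, 0.0354]
eef_rot: [-0.009, 1.0, 0.01, 0.014]
contact_force: [0.5, -0.3, 0.0]
gripper_width: 0.0
```

```bash
python3 -m handwheel '[[[-0.004,0.002,-0.003],0,0],[[-0.004,0.004,-0.002],0,0],[[-0.003,0.0045,0],0,0],[[-0.003,0.0045,0],0,0],[[-0.0025,0.005,0],0,0],[[-0.0025,0.005,0],0,0],[[-0.002,0.005,0],0,0],[[-0.002,0.005,0],0,0]]'
cat > st.py <<'E'
from h import *
o=observe();p=o['position'];d=p[:2]-[.607,.073];print("R %.4f ang %.1f"%(np.hypot(*d),np.degrees(np.arctan2(d[1],d[0]))%360),np.round(p,4),np.round(o['contact_force'],1))
E
python3 st.py
```

```text
clock: 4.85
position: [0.4561, 0.0287, 0.0329]
eef_rot: [-0.01, 1.0, 0.009, 0.016]
contact_force: [0.2, -0.1, 0.5]
gripper_width: 0.0002
R 0.1572 ang 196.4 [0.4561 0.0287 0.0329] [ 0.2 -0.1  0.5]
```

```bash
python3 -m handwheel '[[[-0.001,0.0053,0],0,0],[[-0.0008,0.0053,0],0,0],[[-0.0006,0.0053,0],0,0],[[-0.0004,0.0053,0],0,0],[[-0.0002,0.0053,0],0,0],[[0,0.0053,0],0,0],[[0,0.0053,0],0,0],[[0,0.0053,0],0,0],[[0.0002,0.0053,0],0,0],[[0.0004,0.0053,0],0,0],[[0.0006,0.0053,0],0,0],[[0.0008,0.0053,0],0,0],[[0.001,0.0053,0],0,0],[[0.0012,0.0053,0],0,0]]'
python3 st.py; cat > ph.py <<'E'
from fit import *
c=np.array([.607,.073])
for n in ["scene","side"]:
    p,w=shot(n);w=w.reshape(-1,3);w=w[~np.isnan(w[:,0])]
    r=outline_of(n,"wash_bottle")
    W=shot  # noqa
    print(n,"hollow phase mod36",phase(w,c),"bottles mod72",bottle(w,c))
    for x in r[:2]:print("  wash",round(x["conf"],2),np.round(x["box"]))
    cv2.imwrite(f"pics/last_{n}.png",p[:,:,::-1])
E
python3 ph.py
```

```text
clock: 6.25
position: [0.4572, 0.1098, 0.0328]
eef_rot: [-0.01, 1.0, 0.01, 0.016]
contact_force: [0.6, -0.7, -0.5]
gripper_width: -0.0
R 0.1543 ang 166.2 [0.4572 0.1098 0.0328] [ 0.6 -0.7 -0.5]
scene hollow phase mod36 (np.float64(29.21195624126348), np.float64(0.7359213179058116), np.int64(234)) bottles mod72 (np.float64(64.9165003884517), np.float64(0.0009987353720456137), 1092)
  wash 0.78 [267. 195.  20.  52.]
side hollow phase mod36 (np.float64(27.47345884459434), np.float64(0.6996820580612323), np.int64(183)) bottles mod72 (np.float64(63.86318048642744), np.float64(0.0014788590687109214), 1001)
  wash 0.77 [280. 187.  28.  37.]
  wash 0.35 [272. 199.  85.  78.]
```

The platter is following (-39°). I'll continue the same stroke round the left front, turning the tool with it. Room to the side wall is 12 mm, and the body stays clear of the bottles because this hollow lies between two of them.

```bash
python3 -m handwheel '[[[0.0014,0.0051,0],-2.5,0],[[0.0014,0.0051,0],-2.5,0],[[0.0017,0.005,0],-2.5,0],[[0.0017,0.005,0],-2.5,0],[[0.0021,0.0049,0],-2.5,0],[[0.0021,0.0049,0],-2.5,0],[[0.0024,0.0047,0],-2.5,0],[[0.0024,0.0047,0],-2.5,0],[[0.0027,0.0045,0],-2.5,0],[[0.0027,0.0045,0],-2.5,0],[[0.003,0.0043,0],-2.5,0],[[0.003,0.0043,0],-2.5,0],[[0.0033,0.0041,0],-2.5,0],[[0.0033,0.0041,0],-2.5,0]]'
python3 st.py
```

```text
clock: 7.85
position: [0.4882, 0.1714, 0.0324]
eef_rot: [-0.004, 0.952, -0.306, 0.016]
contact_force: [-0.8, 0.6, 0.6]
gripper_width: -0.0002
R 0.1543 ang 140.4 [0.4882 0.1714 0.0324] [-0.8  0.6  0.6]
```

```bash
python3 -m handwheel '[[[0.0034,0.0041,0],-2,0],[[0.0034,0.0041,0],-2,0],[[0.0037,0.0038,0],-2,0],[[0.0037,0.0038,0],-2,0],[[0.0039,0.0035,0],-2,0],[[0.0039,0.0035,0],-2,0],[[0.0042,0.0033,0],-2,0],[[0.0042,0.0033,0],-2,0],[[0.0044,0.003,0],-2,0],[[0.0044,0.003,0],-2,0],[[0.0046,0.0027,0],-2,0],[[0.0046,0.0027,0],-2,0]]'
python3 st.py
python3 -m handwheel '[[[0.0047,0.0024,0],-2,0],[[0.0047,0.0024,0],-2,0],[[0.0048,0.002,0],-2,0],[[0.0049,0.0018,0],-2,0],[[0.005,0.0015,0],-2,0],[[0.005,0.0013,0],-2,0],[[0,0,0],0,0]]'
python3 st.py; python3 ph.py
```

```text
clock: 9.05
position: [0.5366, 0.2103, 0.0318]
eef_rot: [0.001, 0.862, -0.507, 0.014]
contact_force: [-0.4, 0.6, 1.0]
gripper_width: 0.0
R 0.1543 ang 117.1 [0.5366 0.2103 0.0318] [-0.4  0.6  1. ]
clock: 9.75
position: [0.5665, 0.2209, 0.0312]
eef_rot: [0.003, 0.801, -0.599, 0.013]
contact_force: [0.3, -0.7, -0.0]
gripper_width: -0.0001
R 0.1534 ang 105.3 [0.5665 0.2209 0.0312] [ 0.3 -0.7 -0. ]
scene hollow phase mod36 (np.float64(4.354552631133689), np.float64(0.7720454575697366), np.int64(224)) bottles mod72 (np.float64(4.412420838959103), np.float64(0.0010536055680363515), 1096)
  wash 0.92 [252. 184.  26.  45.]
  wash 0.71 [294. 192.  17.  28.]
side hollow phase mod36 (np.float64(4.518749324669651), np.float64(0.671810023949246), np.int64(241)) bottles mod72 (np.float64(4.1882902431046904), np.float64(0.0013796631586935615), 1024)
  wash 0.77 [263. 191.  16.  46.]
```

```bash
python3 -m handwheel '[[[0.0051,0.0014,0],-2,0],[[0.0052,0.0012,0],-2,0],[[0.0052,0.001,0],-2,0],[[0.0052,0.0008,0],-2,0],[[0.0052,0.0006,0],-2,0],[[0.0052,0.0004,0],-2,0],[[0.0052,0.0002,0],-2,0],[[0.0052,0,0],-2,0],[[0.0052,-0.0002,0],-2,0],[[0.0045,-0.0003,0],-2,0],[[0.003,-0.0002,0],0,0],[[0,0,0],0,0],[[0,0,0],0,0]]'
python3 st.py; python3 ph.py; python3 -c "
import cv2
a=cv2.imread('pics/last_scene.png');b=cv2.imread('pics/last_side.png')
cv2.imwrite('pics/d1.png',cv2.resize(cv2.hconcat([a[100:280,180:360],b[100:280,180:360]]),None,fx=2.2,fy=2.2))"
```

```text
clock: 11.25
position: [0.625, 0.2271, 0.0309]
eef_rot: [-0.005, -0.674, 0.739, -0.012]
contact_force: [0.9, 0.1, 0.5]
gripper_width: -0.0
R 0.1552 ang 83.3 [0.625  0.2271 0.0309] [0.9 0.1 0.5]
scene hollow phase mod36 (np.float64(19.33029455324905), np.float64(0.7884488259620747), np.int64(241)) bottles mod72 (np.float64(55.70877302877992), np.float64(0.0010092503572600893), 1115)
  wash 0.72 [252. 178.  23.  41.]
side hollow phase mod36 (np.float64(19.657596425440243), np.float64(0.7705185470382029), np.int64(228)) bottles mod72 (np.float64(55.650357624843686), np.float64(0.0014315478279523335), 1029)
  wash 0.64 [255. 188.  20.  48.]
```

View pics/d1.png

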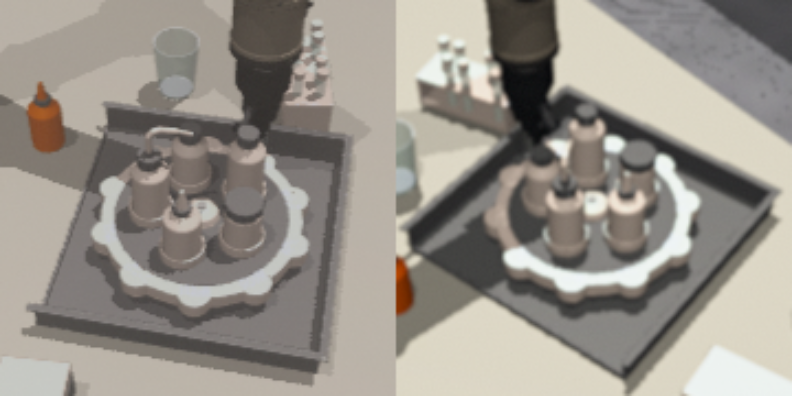

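The wash bottle stands at 199.6° and the target is about 193.2°, so 6.4° is left. I'll cross-check the tray yaw wall by wall before the final nudge.

```bash
python3 - <<'E'
from fit import *
a=np.radians(13.23);c=np.array([.607,.073])
for n in ["scene","side"]:
    w=np.load(n+".npy").reshape(-1,3);w=w[~np.isnan(w[:,0])]
    d=w[:,:2]-c;x=d@[np.cos(a),np.sin(a)];y=d@[-np.sin(a),np.cos(a)];z=w[:,2]
    top=(z>.035)&(z<.055)
    for nm,u,v,s,m in [("back",y,x,.178,top),("left",x,y,.183,top),("right",x,y,-.183,top),("lip",y,x,-.178,(z>.007)&(z<.014))]:
        k=m&(abs(v-s)<.02)&(abs(u)<.165)
        if k.sum()<20: print(n,nm,k.sum());continue
        L=cv2.fitLine(np.c_[u[k],v[k]].astype(np.float32),cv2.DIST_HUBER,0,.001,.001).ravel()
        sl=np.degrees(np.arctan(L[1]/L[0]));print(n,nm,k.sum(),"off %.4f"%(L[3]-L[1]/L[0]*L[2]),"slope deg %.2f (x: yaw %.2f)"%(sl, 13.23+(sl if nm in("left","right") else -sl)))
E
```

```text
scene back 383 off 0.1826 slope deg 0.07 (x: yaw 13.16)
scene left 448 off 0.1836 slope deg 0.09 (x: yaw 13.32)
scene right 496 off -0.1880 slope deg 0.03 (x: yaw 13.26)
scene lip 107 off -0.1763 slope deg -0.14 (x: yaw 13.37)
side back 450 off 0.1766 slope deg -0.08 (x: yaw 13.31)
side left 434 off 0.1842 slope deg 0.07 (x: yaw 13.30)
side right 374 off -0.1874 slope deg -0.05 (x: yaw 13.18)
side lip 278 off -0.1775 slope deg -0.40 (x: yaw 13.63)
```

```bash
python3 -m handwheel '[[[0.003,-0.0007,0],-1,0],[[0.003,-0.0007,0],-1,0],[[0.003,-0.0007,0],-1,0],[[0.002,-0.0005,0],0,0],[[0,0,0],0,0],[[0,0,0],0,0]]'
python3 st.py; python3 ph.py
```

```text
clock: 12.05
position: [0.6367, 0.2248, 0.0311]
eef_rot: [-0.005, -0.652, 0.758, -0.011]
contact_force: [-0.5, 1.1, -0.9]
gripper_width: -0.0
R 0.1547 ang 78.9 [0.6367 0.2248 0.0311] [-0.5  1.1 -0.9]
scene hollow phase mod36 (np.float64(15.449005528137786), np.float64(0.7884957086012441), np.int64(241)) bottles mod72 (np.float64(51.40644845841273), np.float64(0.0009744680764591229), 1123)
side hollow phase mod36 (np.float64(15.13910095435045), np.float64(0.7911360947532721), np.int64(228)) bottles mod72 (np.float64(51.354443218103015), np.float64(0.001457106462881358), 1010)
  wash 0.64 [253. 194.  13.  34.]
```

```bash
python3 -m handwheel '[[[0.002,-0.0004,0],0,0],[[0.002,-0.0004,0],0,0],[[0.0015,-0.0003,0],0,0],[[0,0,0],0,0],[[0,0,0],0,0]]'
python3 st.py; python3 ph.py
```

```text
clock: 12.75
position: [0.6425, 0.2236, 0.0312]
eef_rot: [-0.005, -0.652, 0.758, -0.011]
contact_force: [-1.0, 1.6, -0.4]
gripper_width: -0.0002
R 0.1547 ang 76.8 [0.6425 0.2236 0.0312] [-1.   1.6 -0.4]
scene hollow phase mod36 (np.float64(12.839177335319526), np.float64(0.7936800378112235), np.int64(252)) bottles mod72 (np.float64(49.0831600750071), np.float64(0.001018675314402341), 1100)
  wash 0.66 [250. 178.  18.  41.]
side hollow phase mod36 (np.float64(13.215385021715754), np.float64(0.7652337416927826), np.int64(225)) bottles mod72 (np.float64(49.09685080182454), np.float64(0.0013960967863107972), 997)
  wash 0.72 [254. 187.  14.  47.]
```

Phase is 193.05° against a 193.25° target, well within tolerance. I'll back off into the middle of the hollow and lift straight up.

```bash
python3 -m handwheel '[[[-0.005,0.001,0],0,0],[[-0.005,0.001,0],0,0],[[0,0,0],0,0],[[0,0,0.015],0,0],[[0,0,0.03],0,0],[[0,0,0.04],0,0],[[0,0,0.045],0,0],[[0,0,0.045],0,0],[[0,0,0.045],0,0],[[0,0.01,0.045],0,0],[[0,0,0],0,0],[[0,0,0],0,0]]'
python3 st.py; python3 ph.py; python3 - <<'E'
import cv2
from h import *
a=cv2.imread('pics/last_scene.png');b=cv2.imread('pics/last_side.png')
cv2.imwrite('pics/e1.png',cv2.resize(cv2.hconcat([a[90:330,140:360],b[110:320,130:380][:,:,:].copy() if 0 else b[90:330,150:370]]),None,fx=1.8,fy=1.8))
init={"beaker":0,"tip_box":0,"tube_rack":0}
p,w=shot("scene")
for n in init:
    x=outline_of("scene",n)[0];q=w[x["mask"]];print(n,round(x["conf"],2),np.round(x["box"]),np.round(np.nanmedian(q,0),3))
E
```

```text
clock: 14.15
position: [0.6289, 0.2318, 0.3153]
eef_rot: [-0.005, -0.651, 0.759, -0.012]
contact_force: [0.5, -0.1, -0.5]
gripper_width: -0.0002
R 0.1603 ang 82.1 [0.6289 0.2318 0.3153] [ 0.5 -0.1 -0.5]
scene hollow phase mod36 (np.float64(12.96091359143489), np.float64(0.784032337382848), np.int64(247)) bottles mod72 (np.float64(49.09273263338696), np.float64(0.000986662188469687), 1117)
  wash 0.89 [254. 176.  28.  39.]
side hollow phase mod36 (np.float64(13.26851775450712), np.float64(0.7885323637072507), np.int64(220)) bottles mod72 (np.float64(49.30690600482731), np.float64(0.0014010053301430625), 991)
  wash 0.88 [253. 187.  15.  46.]
beaker 0.56 [294. 175.  20.  34.] [0.659 0.111 0.133]
tip_box 0.85 [192. 292.  48.  54.] [ 0.554 -0.293  0.062]
tube_rack 0.62 [320. 135.  25.  46.] [0.647 0.361 0.054]
```

View pics/e1.png

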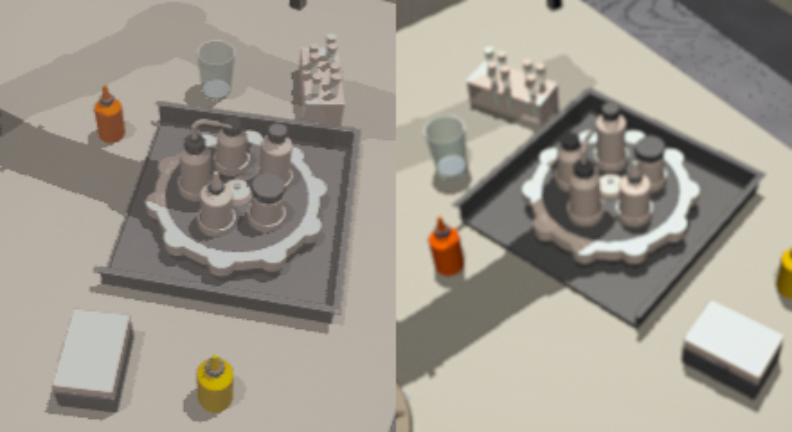

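```bash
python3 - <<'E'
from h import *
for n in ["scene","side"]:
    p,w=shot(n);x=outline_of(n,"wash_bottle")[0];q=w[x["mask"]];q=q[(q[:,2]>.066)&(q[:,2]<.15)];print(n,np.round(np.nanmedian(q,0),3))
    print([(np.round(b["box"]),round(b["conf"],2)) for b in boxes_of(n,"beaker")[:2]])
print(finish_job())
E
```

```text
scene [0.551 0.041 0.115]
[(array([258., 130.,  17.,  34.]), 0.75), (array([273., 201., 100.,  78.]), 0.39)]
side [0.526 0.042 0.116]
[(array([175., 173.,  24.,  35.]), 0.97)]
the job is handed in; nothing more can be done
None
```

The wash bottle now stands at the front of the carousel, about 0.2° from the middle of the tray's open side, and the job is handed in. I pushed the platter about 126° clockwise in one slow stroke, with the fingers shut and the tip in a rim hollow between two bottles. Then I backed the tip off and lifted clear. It took about 14 s on the clock.

**Final angle:** after the lift, the bottle fits from the two cameras gave 193.1° and 193.3°, and the rim-lobe fits 193.0° and 193.3°. The tray front is at 193.2°. The platter did not move measurably when I let go.

**Bottles and bench:** in the last picture all five bottles stand in their rings. The tip box and tube rack read within about 5 mm of their first positions, which is as close as these readings go. The readings at the ends of the moves were about 2 N or less, close to the sensor's noise.

**Checks that disagreed:**
- In one of the last checks the network mistook a bottle on the carousel for the beaker. Asked again, it found the beaker within about 3 pixels of its first place.
- The front lip alone gave a tray yaw of 13.4–13.6°, against 13.2–13.3° from the walls. I used the walls.

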